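# Load a sample tube into the slanted spring-gate stand

## Task

Take the blue lid with the black knob off the sample box and set it down flat, knob up, on the green pad. Then take the amber tube out of the box and load it in the slanted stand, blue cap uphill: use the tube's cap end to push the red spring gate back and hold it open while you lower the tube into its grey saddles, then let the gate push it home so that its tip sits under the yellow lip, and let go. Do not disturb the other things on the bench.

Things in the scene. Friction and masses are not known exactly. Their poses are not given: they have to be found in the camera images.
- box: Fixed grey open box, outside 210 (x) x 140 (y) x 80 mm high, walls and floor 10 mm. Origin: centre of its underside; z up. The tube lies along the box's x axis, cap to +x, in two white V-saddles (10 mm thick, centred at x = -38 and +32 mm, up to 41 mm high, 40 mm across); between them the tube is free down to the floor.
- lid: Loose lid lying on the box: blue plate 210 x 140 x 8 mm over a 6 mm white plug (182 x 112 mm) that drops loosely inside the rim, and a black knob on top; 250 g. Origin: centre of the plug's underside (74 mm above the bench when on the box, about 3 mm on the pad); x along the long side, z up.
- lid_knob (a point): Centre of the lid knob's grip: black upright cylinder 32 mm in diameter; the grip runs from 9 mm below to 11 mm above this point; the plate's top lies 23 mm below it. 37 mm above the lid's origin. Axes as the lid.
- pad: Fixed green pad 250 (x) x 180 (y) x 3 mm flat on the bench, where the lid goes. Origin: centre of its underside, x along its long side.
- tube_center (a point): Centre of the loose tube, on its axis (48 mm above the bench in the box). Amber tube 150 mm long, x along the axis towards the cap: tip from x = -75 to -60 mm (tapers from 16 mm to the body's 32 mm diameter), body 32 mm in diameter to x = +50, blue cap 38 mm in diameter from +50 to the flat end at +75. It may be turned any way about its own axis. 70 to 140 g.
- tube_cap (a point): Centre of the tube's blue cap, 62.5 mm from the tube's centre along +x.
- cradle: Slanted cradle on the fixed stand (grey foot 230 x 160 mm). Origin: where the loaded tube's centre belongs, 135 mm above the bench. x runs uphill at 30 degrees, roughly towards the robot, y level, z square to the slope, upwards. The tube lies along x, cap to +x, in two grey V-saddles (10 mm thick at x = -38 and +32 mm, 40 mm across, tops at z = -7 mm); between them nothing is above z = -34 mm.
- lip (a point): Centre of the yellow lip at the cradle's low end, over the loaded tube's tip: a bar spanning cradle x = -83 to -67 mm, z = 15 to 20 mm, 40 mm wide, on a white stop plate 50 mm wide whose face, at cradle x = -75 mm, meets the tip.
- gate_face (a point): Point on the red gate's downhill face, at cradle z = 30 mm. Its top is about 220 mm above the bench. The plate is 52 mm wide, z = -21 to +53 mm in the cradle frame; its face is at cradle x = 69 mm when shut: a tube pushes it back 6 mm to fit, about 15 mm to get its tip past the yellow lip. A fixed block behind it spans x = 114 to 130 mm, up to z = 10 mm.
- gate (a joint): Slide of the gate uphill along cradle x: 0 = shut, 0.028 m = fully back; about 0.006 with the tube loaded. Spring closes it: about 1.7 N shut, 2.4 N with the tube loaded, 4 N at 0.020. The gate and the stop are slippery plastic.
- buffer_bottle: Bystander, leave alone: white wide-mouth bottle, 72 mm across, 125 mm tall. Origin: centre of its underside.
- beaker: Bystander, leave alone: glass beaker, 68 mm across, 75 mm tall. Origin: centre of its underside.
- flask: Bystander, leave alone: green glass conical flask, 72 mm across, 90 mm tall. Origin: centre of its underside.
- tip_box: Bystander, leave alone: yellow box, 55 x 75 x 45 mm. Origin: centre of its underside.
- reagent: Bystander, leave alone: small amber jar with red cap, 42 mm across, 58 mm tall. Origin: centre of its underside.
- tube_rack: Bystander, leave alone: blue rack of three capped tubes, 60 x 150 mm, 97 mm tall. Origin: centre of its underside.

How it is judged:
By the outcome, as a careful person would: the job done as asked, in the order asked, and still so for the second after the job is handed in, with the robot touching nothing.
It also fails if it takes over 69 s, if anything falls off the work surface, if the arm or the gripper's body presses on something with over 40 N, if the wrist force passes 120 N, or if a joint passes its speed limit or range.

## Robot

A 6-joint arm with a two-finger parallel gripper is mounted at the origin on the work surface. World frame = base frame: x ahead of the robot, y to its left, z up, the work surface at z = 0. Lengths are in m, angles in degrees, forces in N, time in s.
With the tool pointing down it reaches from about 0.35 to 0.875 m from the base axis. Payload 4.2 kg.
Tool frame: the origin (TCP) lies midway between the tips of the shut fingers; the grasp point (between the pads) lies 19 mm behind it; x points along the fingers, y is the direction in which the jaws open and shut, and the axes are right-handed (so a half turn about x gives the same grasp; the last joint's range is limited). The gripper opens to 87 mm and grips with 3 to 60 N. Pads are 19 mm wide; open, the fingers measure 117 mm over their backs; the gripper's body (75 mm by 190 mm) begins 51 mm behind the grasp point.
Start: joints at [-49.24, 22.042, 0.453, 0, -68.411, -14.817], TCP at [0.273, -0.562, 0.223] pointing down, gripper open.
Joint ranges: [-179.83, 179.83], [-69.29, 118.12], [-61.27, 80.66], [-181.25, 117.63], [-171.15, -9.14], [-177.46, 177.46]. Speed limits (degrees/s): [159.86, 159.86, 180, 180, 180, 180].

## Interface

Orientations are given as a 3x3 rotation matrix whose columns are the frame's x, y, z axes.
In Python, from station import r gives the robot as it stands.
- The arm moves only by the tool play_rows, never from a script. Its argument "plan" is a list that holds one entry, the list of rows, each a list of 6 numbers: the shift along the tool's x, y, z in cm, then the turn, a rotation vector about the tool's x, y, z in units of 10 degrees (1.0 is 10 degrees). A call has 1 to 5 rows; each row is the pose to reach, as a shift and turn from the pose commanded when the call began, along the tool's axes at that moment; what a row does not reach only later rows make up. A row lasts 1/8 s, in which the tool goes at most 62.5 mm and 10.7 degrees, less where a joint would pass 70% of its speed; a pose out of reach is approached as far as the arm can. A call with a gripper value outside its range is refused whole. "hand" is the opening, from 0 (shut) to 1 (fully open), set as the call begins (left out, the last holds). The fingers move at their own pace and stop on an object; the grip force is fixed at half the most. Time passes only in rows, so rows that repeat a pose let the fingers close. It gives the time, the measured TCP pose, the force and the opening at its end, in the units of the state.
- r.sense(): the state, without advancing time (a new reading comes with each control period).
- r.capture(name): name is "scene" or "top" or "wrist"; returns (picture, depth): 400x640x3 uint8, blue, green, red; 400x640 float32, m along the optical axis (not along the pixel's ray), 0 where there is no reading.
- r.get_calibration(name): a dict with "vfov" (degrees; the focal length in pixels is half the picture's height over the tangent of half this angle, whatever the lens; pixels are square), "cx", "cy" (the principal point, pixels), "rvec" (rotation vector, rad) and "tvec" (3), from world to camera coordinates, as OpenCV has them. Camera axes: x right, y down, z forward; pixel columns grow to the right and rows downward; lengths in m; the calibration is good to about 2 mm. The wrist camera is an equidistant fisheye: a pixel r from the principal point sees the ray r / f radians off the axis. A picture is of the moment at which its call begins: read the wrist's pose just before it. get_calibration takes no time and is no camera call; for the wrist camera it gives the pose at the moment of the call.
- r.finish_job(): hands the job in, once; it reports no verdict.
The state is a dict: "time_s": time; "joints": joint angles; "joint_velocities": joint speeds; "effort": joint torques, N m; "tcp_pos": TCP position; "ee_rot": TCP orientation; "wrist_force": force on the tool from outside, world axes, zero at the start; "moment": the same for the moment, N m; "gripper_width": opening from 0.0 (shut) to 1.0 (fully open).
Only numpy, scipy, OpenCV 4.12 (cv2) and the standard library are available. Lean on these libraries where they do the work, as an engineer would, in place of code of your own. Each camera call takes 0.05 s, during which the arm holds its last target.

## Working session

There is one attempt and no reset: what is moved stays moved. The work goes in short steps, Python scripts to look and compute and a tool call to move; the robot and the scene stay as the last step left them, time stands still between calls to the robot, and variables do not carry over. Pictures are saved under pics/ and viewed, and the job is handed in when it is done.

Besides the shell and the picture viewer there is one more tool, called after "Request:" as a command line: name --argument value ..., lists and objects as JSON in quotes. play_rows: Moves the arm, as the interface text tells. Its arguments: {"type":"object","properties":{"plan":{"type":"array","items":{"type":"array","items":{"type":"array","items":{"type":"number"}}}},"hand":{"type":"number"}},"required":["plan"]}

```bash
ls; mkdir -p pics; cat > h.py <<'E'
import numpy as np, cv2
from station import r
def cap(n,name):
    c=r.get_calibration(n); im,d=r.capture(n); cv2.imwrite(f'pics/{name}.png',im); np.savez(f'pics/{name}.npz',im=im,d=d,**{k:np.array(v) for k,v in c.items()})
    return im,d,c
def load(name):
    z=np.load(f'pics/{name}.npz'); return z['im'],z['d'],{k:z[k] for k in('vfov','cx','cy','rvec','tvec')}
def world(c,d):
    # pinhole point cloud
    h,w=d.shape; f=h/2/np.tan(np.radians(float(c['vfov']))/2)
    u,v=np.meshgrid(np.arange(w),np.arange(h))
    P=np.stack([(u-c['cx'])/f*d,(v-c['cy'])/f*d,d],-1)
    R=cv2.Rodrigues(np.array(c['rvec'],float))[0]
    return (P-np.array(c['tvec']).ravel())@R
E
python3 - <<'E'
from h import *
for n in('scene','top','wrist'):
    im,d,c=cap(n,n+'0'); print(n,c,d.min(),d.max())
print(r.sense())
E
```

```text
pics
scene {'vfov': 42.37715337372909, 'cx': 316.4528603302174, 'cy': 203.53246458240105, 'rvec': array([ 1.05320313,  2.41932911, -1.00839209]), 'tvec': array([ 0.38280219, -0.15753321,  2.03727985])} 0.0 3.7405183
top {'vfov': 54.68905745438846, 'cx': 324.7185175508682, 'cy': 197.77213743786842, 'rvec': array([ 2.17098991, -2.18970468,  0.09018048]), 'tvec': array([-0.02949165,  0.56248913,  1.58072405])} 0.0 2.4914224
wrist {'vfov': 65.70646984690485, 'cx': 314.7603397866648, 'cy': 203.2828269048073, 'rvec': array([-1.56951385, -2.50460693, -0.38824721]), 'tvec': array([ 0.62269873, -0.03708966,  0.3910258 ])} 0.0 1.1690624
{'time_s': 0.15, 'joints': array([-4.92397077e+01,  2.20807893e+01,  3.98578634e-01, -1.98906273e-02,
       -6.84133695e+01, -1.48176613e+01]), 'joint_velocities': array([-0.03049516, -0.17007048,  0.29924291,  0.07761864,  0.02159914,
        0.09184022]), 'effort': array([-7.39011284e-04, -3.91051698e+01,  1.87585348e+01,  4.22231644e+00,
        1.23714883e-02, -1.40423890e-04]), 'tcp_pos': array([ 0.27323918, -0.56159871,  0.22171665]), 'ee_rot': array([[-8.44629837e-04, -4.37355171e-01,  8.99288464e-01],
       [ 1.47431039e-03,  8.99287262e-01,  4.37355972e-01],
       [-9.99998557e-01,  1.69523423e-03, -1.14767582e-04]]), 'wrist_force': array([-0.00031302,  0.00025676,  0.15258945]), 'moment': array([0.03595775, 0.04512582, 0.03433343]), 'gripper_width': 1.0003493828926773}
```

View pics/top0.png

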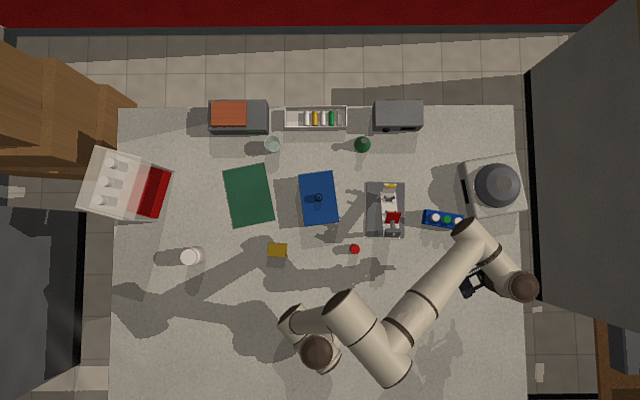

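View pics/scene0.png

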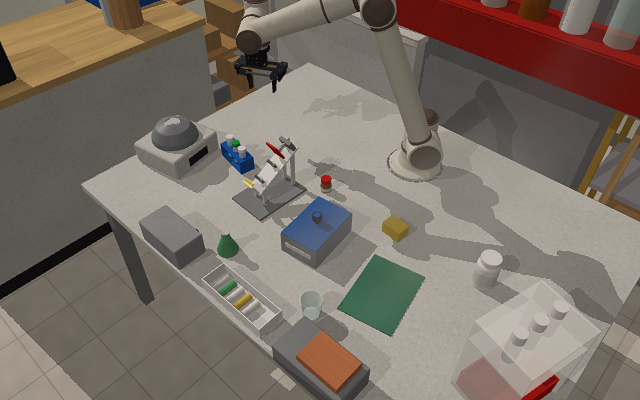

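View pics/wrist0.png

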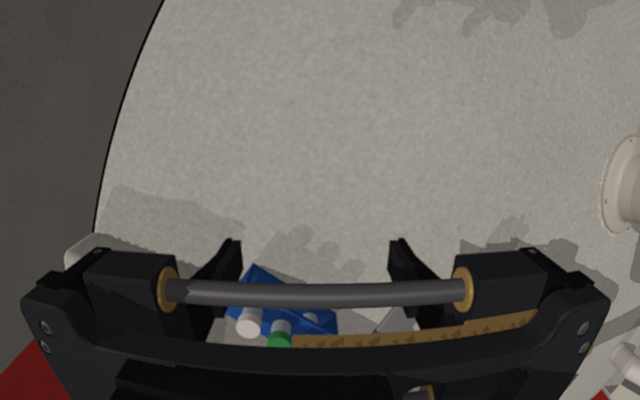

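The top view shows the pad at about (249,195), the lid at (318,198) with its knob at (318,197), and the stand at (385,210). On the stand, the red gate is at (392,217) and the yellow lip at (390,186). The scene view shows the same objects unobstructed. Next I'll measure them.

```bash
cat > m1.py <<'E'
from h import *
def seg(name,masks):
    im,d,c=load(name); W=world(c,d); hsv=cv2.cvtColor(im,cv2.COLOR_BGR2HSV)
    for k,(lo,hi,zlo,zhi,box) in masks.items():
        m=cv2.inRange(hsv,lo,hi)>0; m&=(d>0)&(W[...,2]>zlo)&(W[...,2]<zhi)
        b=np.zeros_like(m); b[box[1]:box[3],box[0]:box[2]]=1; m&=b
        n,l,st,ce=cv2.connectedComponentsWithStats(m.astype(np.uint8))
        if n<2: print(name,k,'none');continue
        i=1+st[1:,4].argmax(); P=W[l==i]; 
        rc=cv2.minAreaRect((P[:,:2]*1000).astype(np.float32))
        print(name,k,len(P),'med',np.median(P,0).round(4),'z5-95',np.percentile(P[:,2],[2,50,98]).round(4),'rect c',np.round(rc[0],1),'size',np.round(rc[1],1),'ang',round(rc[2],2))
seg('top0',dict(pad=((60,80,30),(95,255,200),-.01,.02,(210,150,285,240)),lid=((100,80,40),(125,255,255),.07,.1,(290,160,350,235)),knob=((0,0,0),(180,255,80),.1,.14,(300,180,340,215)),gate=((0,150,80),(8,255,255),.1,.25,(375,195,410,235)),lip=((20,120,80),(35,255,255),.05,.2,(375,175,405,195)),foot=((0,0,60),(180,60,180),.005,.03,(360,175,412,242)),stand=((0,0,60),(180,60,255),.05,.25,(360,175,412,242))))
seg('scene0',dict(pad=((60,80,30),(95,255,200),-.01,.02,(330,250,430,340)),lid=((100,80,40),(125,255,255),.07,.1,(270,190,360,270)),knob=((0,0,0),(180,255,80),.1,.14,(300,200,340,230)),gate=((0,150,80),(8,255,255),.1,.25,(260,135,300,170)),lip=((20,120,80),(35,255,255),.05,.2,(240,170,260,195)),stand=((0,0,60),(180,60,255),.05,.25,(230,130,310,220)),foot=((0,0,60),(180,60,180),.005,.03,(230,170,310,220))))
for n in('top0','scene0'):
    im,d,c=load(n);W=world(c,d);print(n,(d==0).mean())
E
python3 m1.py
python3 - <<'E'
from h import *
im,d,c=load('top0'); cv2.imwrite('pics/top0z.png',cv2.resize(im[130:280,200:450],None,fx=3,fy=3,interpolation=cv2.INTER_CUBIC))
im,d,c=load('scene0'); cv2.imwrite('pics/scene0z.png',cv2.resize(im[120:280,200:370],None,fx=3.5,fy=3.5,interpolation=cv2.INTER_CUBIC))
E
```

```text
top0 pad 2430 med [0.5779 0.2869 0.0013] z5-95 [-0.0063  0.0013  0.0088] rect c [579.3 287. ] size [248.3 178.6] ang 11.81
top0 lid 1767 med [ 0.5564 -0.0077  0.0861] z5-95 [0.0789 0.0861 0.0931] rect c [558.3  -7.7] size [208.2 139.1] ang 7.15
top0 knob 22 med [ 0.5557 -0.008   0.1223] z5-95 [0.1171 0.1223 0.1276] rect c [559.4  -6.1] size [27.4 27.9] ang 89.75
top0 gate 125 med [ 0.4784 -0.2851  0.1977] z5-95 [0.1623 0.1977 0.2191] rect c [ 474.8 -284.3] size [50.9 35.6] ang 89.74
top0 lip 33 med [ 0.6026 -0.2924  0.1116] z5-95 [0.0962 0.1116 0.1192] rect c [ 604.2 -289.8] size [35.7 15.1] ang 82.22
top0 foot 631 med [ 0.5148 -0.2359  0.0089] z5-95 [0.0052 0.0089 0.0168] rect c [ 518.  -239.3] size [ 79.4 230.8] ang 83.14
top0 stand 655 med [ 0.5092 -0.279   0.1063] z5-95 [0.0654 0.1063 0.2055] rect c [ 502.3 -285. ] size [ 63.4 218.2] ang 88.36
scene0 pad 3033 med [0.6106 0.2782 0.003 ] z5-95 [-0.0033  0.003   0.0092] rect c [577.5 286.7] size [253.9 179. ] ang 11.58
scene0 lid 1784 med [ 0.5717 -0.0073  0.088 ] z5-95 [0.0826 0.088  0.0943] rect c [555.9  -8.4] size [213.7 141.2] ang 7.98
scene0 knob 61 med [0.5653 0.0012 0.1157] z5-95 [0.1024 0.1157 0.126 ] rect c [561.4  -4.2] size [25.3 29.5] ang 26.27
scene0 gate 72 med [ 0.482  -0.2725  0.2013] z5-95 [0.1603 0.2013 0.2225] rect c [ 478.4 -281.7] size [39.1 54.7] ang 0.96
scene0 lip 25 med [ 0.5975 -0.289   0.1166] z5-95 [0.11   0.1166 0.1209] rect c [ 601.4 -288.9] size [42.1 16.1] ang 84.86
scene0 stand 1035 med [ 0.486  -0.275   0.1141] z5-95 [0.0573 0.1141 0.2063] rect c [ 497.1 -283.6] size [ 74.  225.7] ang 85.98
scene0 foot 1465 med [ 0.5315 -0.2662  0.0104] z5-95 [0.0054 0.0104 0.0202] rect c [ 514.2 -278.4] size [177.6 245.4] ang 84.43
top0 0.00406640625
scene0 0.0039140625
```

View pics/top0z.png

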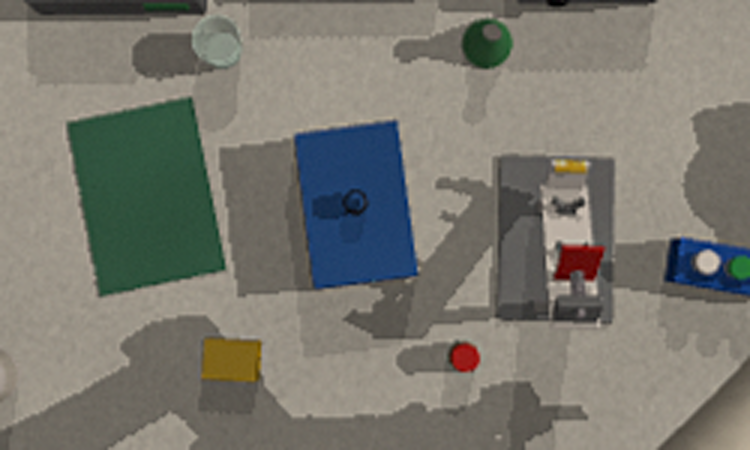

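View pics/scene0z.png

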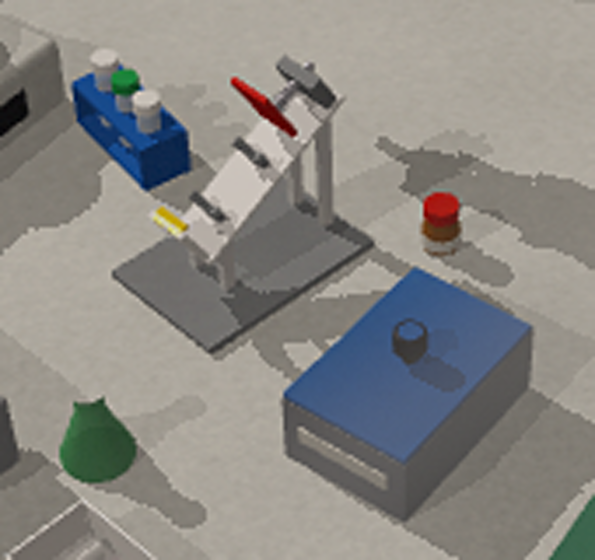

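```bash
cat >> h.py <<'E'
from scipy.spatial.transform import Rotation as Ro
def down(yaw, pitchx=0):
    """tool x down, y at yaw deg from world x"""
    a=np.radians(yaw); y=np.array([np.cos(a),np.sin(a),0]); x=np.array([0,0,-1.]); return np.stack([x,y,np.cross(x,y)],1)
def delta(p,R,s=None):
    s=s or r.sense(); R0=s['ee_rot']; 
    return np.r_[R0.T@(np.array(p)-s['tcp_pos'])*100, np.degrees(Ro.from_matrix(R0.T@R).as_rotvec())/10].round(3)
E
python3 - <<'E'
from h import *
s=r.sense(); R0=s['ee_rot']; print('yaw',np.degrees(np.arctan2(R0[1,1],R0[0,1])))
c=r.get_calibration('wrist'); Rc=cv2.Rodrigues(c['rvec'])[0]; pc=-Rc.T@c['tvec']
print('cam in tool',R0.T@(pc-s['tcp_pos']),'axes cols',(R0.T@Rc.T).round(3))
for y in(97.5,117):
  print(delta([.35,-.35,.36],down(y)),delta([.557,-.008,.20],down(y)))
E
```

```text
yaw 115.93529207225643
cam in tool [-0.16116692  0.00139239 -0.08336926] axes cols [[-0.    -0.302  0.953]
 [ 1.    -0.001 -0.   ]
 [ 0.001  0.953  0.302]]
[-1.3804e+01  1.5695e+01  1.6156e+01  1.8440e+00 -2.0000e-03 -1.0000e-02] [ 2.2290e+00  3.7370e+01  4.9731e+01  1.8440e+00 -2.0000e-03 -1.0000e-02]
[-1.3804e+01  1.5695e+01  1.6156e+01 -1.0600e-01 -1.0000e-03 -1.0000e-02] [ 2.2290e+00  3.7370e+01  4.9731e+01 -1.0600e-01 -1.0000e-03 -1.0000e-02]
```

Request:
play_rows --plan '[[[-6,4,4,0.5,0,0],[-12,10,10,1,0,0],[-13.8,15.7,16.2,1.5,0,0],[-13.8,20,22,1.84,0,0],[-13.8,24,28,1.84,0,0]]]' --hand 0.7

```text
time_s: 0.78
tcp_pos: [0.3773, -0.3073, 0.3505]
ee_rot: [[0.002, -0.13, 0.991], [-0.001, 0.991, 0.13], [-1.0, -0.001, 0.002]]
wrist_force: [1.1, 0.9, -0.1]
gripper_width: 0.704
```

```bash
python3 - <<'E'
from h import *
s=r.sense(); print(s['tcp_pos'],s['joints'],delta([.557,-.008,.20],down(97.5)))
E
```

```text
[ 0.37732789 -0.30729054  0.35047963] [-1.99917025e+01  4.33154730e+00 -4.79863018e+00 -5.40229855e-03
 -8.07708351e+01 -6.25178868e+01] [ 1.5063e+01  2.7343e+01  2.1691e+01 -1.0000e-03  9.0000e-03  4.0000e-03]
```

Request:
play_rows --plan '[[[2,6,5,0,0,0],[5,12,10,0,0,0],[8,18,14,0,0,0],[12,24,19,0,0,0],[12,24,19,0,0,0]]]'

```text
time_s: 1.4
tcp_pos: [0.5264, -0.0577, 0.2361]
ee_rot: [[0.0, -0.132, 0.991], [0.0, 0.991, 0.132], [-1.0, 0.0, 0.0]]
wrist_force: [1.2, -0.6, 0.6]
gripper_width: 0.704
```

Request:
play_rows --plan '[[[0,0,0,0,0,0],[0,0,0,0,0,0]]]'

```text
time_s: 1.65
tcp_pos: [0.5258, -0.0595, 0.2368]
ee_rot: [[-0.001, -0.132, 0.991], [-0.0, 0.991, 0.132], [-1.0, -0.0, -0.001]]
wrist_force: [-0.4, 0.5, 0.1]
gripper_width: 0.701
```

```bash
python3 - <<'E'
from h import *
im,d,c=cap('wrist','w1')
s=r.sense(); print(s['tcp_pos'],s['joint_velocities'].round(2),delta([.557,-.008,.095],down(97.5)))
E
```

```text
[ 0.52577159 -0.0600198   0.23731507] [-0.98 -0.84  0.16  0.03  0.05 -0.11] [1.4232e+01 4.7520e+00 3.7690e+00 2.0000e-03 3.0000e-03 1.0000e-03]
```

View pics/w1.png

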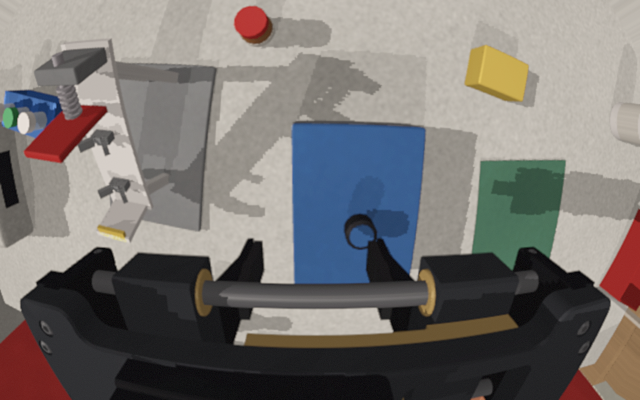

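The wrist view has the knob at about (361,231), the lid as the blue rectangle, and the stand at left with its lip at (112,232) and gate at (65,135). I'll cast fisheye rays to refine these positions.

```bash
cat >> h.py <<'E'
def frays(c,uv):
    uv=np.atleast_2d(np.array(uv,float)); f=200/np.tan(np.radians(float(c['vfov']))/2)
    q=uv-[float(c['cx']),float(c['cy'])]; rr=np.linalg.norm(q,axis=1)+1e-9; th=rr/f
    dc=np.c_[q/rr[:,None]*np.sin(th)[:,None],np.cos(th)]
    R=cv2.Rodrigues(np.array(c['rvec'],float))[0]; return -R.T@np.array(c['tvec']).ravel(), dc@R, dc
def wworld(c,d):
    h,w=d.shape;u,v=np.meshgrid(np.arange(w),np.arange(h))
    o,dw,dc=frays(c,np.c_[u.ravel(),v.ravel()])
    return (o+dw*(d.ravel()/dc[:,2])[:,None]).reshape(h,w,3)
def plane(c,uv,z):
    o,dw,_=frays(c,uv); return o+dw*((z-o[2])/dw[:,2])[:,None]
def pplane(c,uv,z,h=400):
    uv=np.atleast_2d(np.array(uv,float)); f=h/2/np.tan(np.radians(float(c['vfov']))/2)
    R=cv2.Rodrigues(np.array(c['rvec'],float))[0]; o=-R.T@np.array(c['tvec']).ravel()
    dw=np.c_[(uv-[float(c['cx']),float(c['cy'])])/f,np.ones(len(uv))]@R
    return o+dw*((z-o[2])/dw[:,2])[:,None]
E
python3 - <<'E'
from h import *
im,d,c=load('w1'); W=wworld(c,d); hsv=cv2.cvtColor(im,cv2.COLOR_BGR2HSV)
def comp(m,box):
    b=np.zeros_like(m);b[box[1]:box[3],box[0]:box[2]]=1
    n,l,st,ce=cv2.connectedComponentsWithStats((m&b).astype(np.uint8)); return l==1+st[1:,4].argmax()
def rep(k,m):
    P=W[m]; rc=cv2.minAreaRect((P[:,:2]*1000).astype(np.float32)); print(k,len(P),np.median(P,0).round(4),np.percentile(P[:,2],[2,98]).round(3),np.round(rc[0],1),np.round(rc[1],1),round(rc[2],1))
kn=comp((hsv[...,2]<70)&(W[...,2]>.112)&(W[...,2]<.14),(335,205,385,255)); rep('knob',kn)
lid=comp((cv2.inRange(hsv,(100,80,40),(125,255,255))>0),(280,110,440,270)); rep('lid',lid)
g=comp((cv2.inRange(hsv,(0,150,80),(8,255,255))>0),(20,100,110,165)); rep('gate',g)
l=comp((cv2.inRange(hsv,(20,120,80),(35,255,255))>0),(90,220,130,245)); rep('lip',l)
f=comp((W[...,2]>.003)&(W[...,2]<.02)&(hsv[...,1]<60),(115,55,220,240)); rep('foot',f)
# foot right edge line, on z= ft
print('foot z',np.median(W[f][:,2]))
for row in range(70,230,20):
    col=np.where(f[row])[0].max(); print(row,col,plane(c,[[col,row]],.01)[0].round(4))
# lid edges
for k in(130,160,190,220,250):
    cc=np.where(lid[k])[0]; print('lid',k,plane(c,[[cc.min(),k],[cc.max(),k]],.088)[:,:2].round(4).tolist())
E
```

```text
knob 323 [ 0.5457 -0.0133  0.1215] [0.113 0.124] [554.5  -9. ] [30.4 29.9] 36.0
lid 17308 [ 0.519  -0.0197  0.087 ] [0.085 0.089] [525.9 -12.5] [178.7 138.2] 6.8
gate 2128 [ 0.4744 -0.275   0.1963] [0.159 0.218] [ 468.2 -189.2] [ 41.4 241.9] 2.3
lip 162 [ 0.595  -0.2867  0.1159] [0.113 0.118] [ 595.9 -289.3] [39.6 10.3] 82.7
foot 10751 [ 0.4923 -0.2537  0.009 ] [0.007 0.011] [ 511.9 -280.5] [149.8 231.1] 88.0
foot z 0.008954384646410685
70 215 [ 0.4051 -0.2016  0.01  ]
90 212 [ 0.4314 -0.2026  0.01  ]
110 210 [ 0.4574 -0.2027  0.01  ]
130 207 [ 0.4837 -0.2046  0.01  ]
150 205 [ 0.5103 -0.2055  0.01  ]
170 204 [ 0.5373 -0.2055  0.01  ]
190 202 [ 0.5653 -0.2074  0.01  ]
210 201 [ 0.5944 -0.2083  0.01  ]
lid 130 [[0.4668, -0.0889], [0.446, 0.0452]]
lid 160 [[0.4971, -0.0853], [0.4775, 0.0492]]
lid 190 [[0.5283, -0.0807], [0.5099, 0.054]]
lid 220 [[0.5613, -0.0771], [0.5442, 0.0574]]
lid 250 [[0.5967, -0.0722], [0.5809, 0.0619]]
```

Request:
play_rows --plan '[[[3,2.5,2,0,0,0],[7.5,4.71,3.66,0,0,0],[7.5,4.71,3.66,0,0,0],[7.5,4.71,3.66,0,0,0]]]'

```text
time_s: 2.2
tcp_pos: [0.5565, -0.0091, 0.1634]
ee_rot: [[0.002, -0.13, 0.991], [-0.0, 0.991, 0.13], [-1.0, -0.0, 0.002]]
wrist_force: [0.2, 0.1, 0.3]
gripper_width: 0.702
```

```bash
python3 - <<'E'
from h import *
print(delta([.556,-.0085,.096],down(97.5)))
E
```

```text
[ 6.744e+00  7.000e-02 -5.800e-02 -1.000e-03  1.300e-02  3.000e-03]
```

Request:
play_rows --plan '[[[3,0,0,0,0,0],[6,0,0,0,0,0],[6.7,0,0,0,0,0],[6.7,0,0,0,0,0],[6.7,0,0,0,0,0]]]'

```text
time_s: 2.82
tcp_pos: [0.5571, -0.0081, 0.0967]
ee_rot: [[0.003, -0.131, 0.991], [0.001, 0.991, 0.131], [-1.0, 0.0, 0.004]]
wrist_force: [0.0, 0.4, -0.5]
gripper_width: 0.698
```

Request:
play_rows --plan '[[[0,0,0,0,0,0],[0,0,0,0,0,0],[0,0,0,0,0,0],[0,0,0,0,0,0]]]' --hand 0

```text
time_s: 3.32
tcp_pos: [0.556, -0.0081, 0.0949]
ee_rot: [[-0.0, -0.131, 0.991], [-0.0, 0.991, 0.131], [-1.0, -0.0, -0.0]]
wrist_force: [-0.0, -0.4, 0.0]
gripper_width: 0.36
```

Request:
play_rows --plan '[[[-1,0,0,0,0,0],[-3,0,0,0,0,0],[-6,0,0,0,0,0],[-7,0,0,0,0,0],[-7,0,0,0,0,0]]]'

```text
time_s: 3.95
tcp_pos: [0.5559, -0.0079, 0.1651]
ee_rot: [[0.001, -0.131, 0.991], [0.001, 0.991, 0.131], [-1.0, 0.001, 0.001]]
wrist_force: [0.1, -0.7, -2.8]
gripper_width: 0.354
```

```bash
python3 - <<'E'
from h import *
print(r.sense()['wrist_force'],delta([.578,.287,.16],down(97.5+4.3)))
im,d,c=cap('scene','s1');im,d,c=cap('wrist','w2')
E
```

```text
[ 0.10661605 -0.73748178 -2.79428647] [ 5.3000e-01  2.8941e+01  6.0520e+00 -4.2700e-01  5.0000e-03 -3.0000e-03]
```

View pics/s1.png

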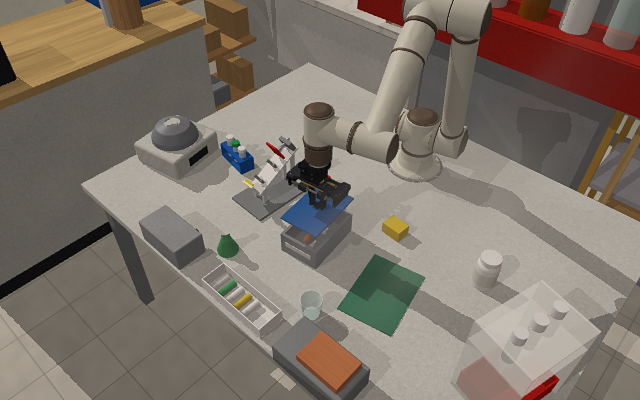

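View pics/w2.png

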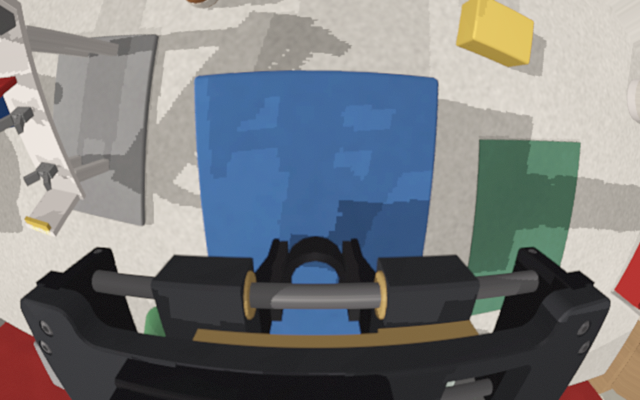

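The lid is off and level: in the scene view it is at (318,210) above the open box, with amber showing inside. I'll carry it to the pad.

Request:
play_rows --plan '[[[0,5,1,-0.1,0,0],[0,11,2.2,-0.2,0,0],[0,17,3.6,-0.3,0,0],[0.5,23,4.8,-0.43,0,0],[0.5,27,5.6,-0.43,0,0]]]'

```text
time_s: 4.68
tcp_pos: [0.575, 0.2693, 0.1574]
ee_rot: [[-0.003, -0.207, 0.978], [-0.002, 0.978, 0.207], [-1.0, -0.001, -0.004]]
wrist_force: [0.6, -1.5, -2.4]
gripper_width: 0.353
```

Request:
play_rows --plan '[[[0,1.9,0.45,0,0,0],[0,1.9,0.45,0,0,0],[0,1.9,0.45,0,0,0]]]'

```text
time_s: 5.05
tcp_pos: [0.5762, 0.2852, 0.1592]
ee_rot: [[-0.002, -0.204, 0.979], [-0.001, 0.979, 0.204], [-1.0, -0.001, -0.002]]
wrist_force: [0.2, -0.4, -1.9]
gripper_width: 0.355
```

```bash
python3 - <<'E'
from h import *
im,d,c=cap('wrist','w3');im,d,c=cap('top','t3')
print(r.sense()['wrist_force'],delta([.578,.287,.0245],down(97.5+4.3)))
E
```

```text
[-0.01147795 -0.66829066 -2.63513011] [ 1.353e+01  1.640e-01  1.910e-01 -5.000e-03 -3.000e-03  2.000e-03]
```

View pics/t3.png

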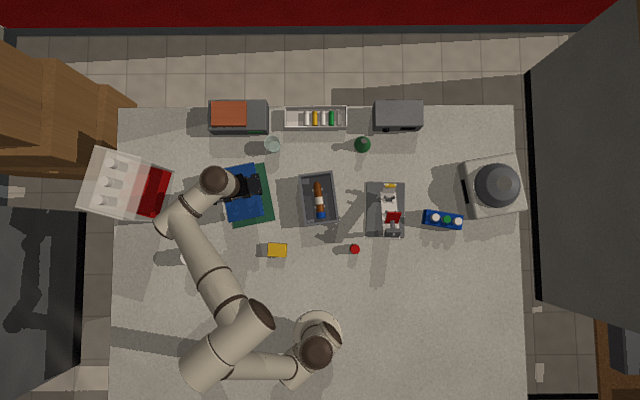

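The top view shows the tube's blue cap toward the robot at about (320,215) and the lid over the pad. Now I'll lower the lid.

Request:
play_rows --plan '[[[3,0.1,0.1,0,0,0],[7,0.15,0.2,0,0,0],[11,0.15,0.2,0,0,0],[12.3,0.15,0.2,0,0,0],[12.3,0.15,0.2,0,0,0]]]'

```text
time_s: 5.78
tcp_pos: [0.5784, 0.2877, 0.0368]
ee_rot: [[-0.0, -0.205, 0.979], [-0.001, 0.979, 0.205], [-1.0, -0.001, -0.001]]
wrist_force: [0.0, 0.1, -1.6]
gripper_width: 0.358
```

Request:
play_rows --plan '[[[0.3,0,0,0,0,0],[0.7,0,0,0,0,0],[1.0,0,0,0,0,0],[1.1,0,0,0,0,0],[1.1,0,0,0,0,0]]]'

```text
time_s: 6.4
tcp_pos: [0.5782, 0.2884, 0.0258]
ee_rot: [[-0.0, -0.205, 0.979], [-0.0, 0.979, 0.205], [-1.0, -0.0, -0.0]]
wrist_force: [-0.5, 0.6, -1.9]
gripper_width: 0.356
```

Request:
play_rows --plan '[[[0.1,0,0,0,0,0],[0.2,0,0,0,0,0],[0.25,0,0,0,0,0],[0.25,0,0,0,0,0]]]'

```text
time_s: 6.9
tcp_pos: [0.5783, 0.2885, 0.024]
ee_rot: [[0.0, -0.205, 0.979], [0.0, 0.979, 0.205], [-1.0, 0.0, 0.0]]
wrist_force: [-2.0, -1.0, 3.2]
gripper_width: 0.357
```

Contact: the wrist force went from −2 to +3 N. I'll release and go up.

Request:
play_rows --plan '[[[0,0,0,0,0,0],[0,0,0,0,0,0],[0,0,0,0,0,0]]]' --hand 0.6

```text
time_s: 7.28
tcp_pos: [0.5784, 0.2885, 0.0232]
ee_rot: [[0.0, -0.205, 0.979], [0.0, 0.979, 0.205], [-1.0, 0.0, 0.0]]
wrist_force: [-0.2, 0.2, -0.2]
gripper_width: 0.573
```

Request:
play_rows --plan '[[[-2,0,0,0,0,0],[-6,0,0,0,0,0],[-12,0,0,0,0,0],[-18,-3,0,0,0,0],[-22,-9,0,0,0,0]]]'

```text
time_s: 7.9
tcp_pos: [0.5953, 0.212, 0.2389]
ee_rot: [[0.004, -0.208, 0.978], [0.002, 0.978, 0.208], [-1.0, 0.001, 0.005]]
wrist_force: [-0.1, 0.1, 0.1]
gripper_width: 0.604
```

```bash
python3 - <<'E'
from h import *
print(r.sense()['tcp_pos'],delta([.54,-.02,.26],down(97.4)))
E
```

```text
[0.59526485 0.21198427 0.23886566] [-2.1910e+00 -2.1536e+01 -1.0225e+01  4.6200e-01  2.7000e-02 -9.0000e-03]
```

Request:
play_rows --plan '[[[-1,-6,-1,0.1,0,0],[-2.5,-12,-2,0.2,0,0],[-4,-18,-3,0.3,0,0],[-5,-24,-4,0.46,0,0],[-5,-30,-4,0.46,0,0]]]'

```text
time_s: 8.52
tcp_pos: [0.617, -0.0926, 0.2872]
ee_rot: [[0.003, -0.126, 0.992], [0.0, 0.992, 0.126], [-1.0, -0.0, 0.003]]
wrist_force: [1.3, 0.3, -0.4]
gripper_width: 0.603
```

Request:
play_rows --plan '[[[0,-4,1,0,0,0],[0,-5,2,0,0,0],[0,-5,2,0,0,0],[0,-5,2,0,0,0]]]'

```text
time_s: 9.02
tcp_pos: [0.6428, -0.1364, 0.2854]
ee_rot: [[-0.0, -0.128, 0.992], [0.0, 0.992, 0.128], [-1.0, 0.0, -0.0]]
wrist_force: [-0.6, 1.3, -0.1]
gripper_width: 0.6
```

```bash
python3 - <<'E'
from h import *
im,d,c=cap('wrist','w4')
print(r.sense()['tcp_pos'],r.sense()['joints'])
cap('top','t4')
E
```

```text
[ 0.64278339 -0.13631031  0.28561246] [ 2.09709650e+00  2.34285688e+01  1.15500545e+01 -1.13789599e-02
 -7.81221582e+01 -8.47493645e+01]
```

View pics/w4.png

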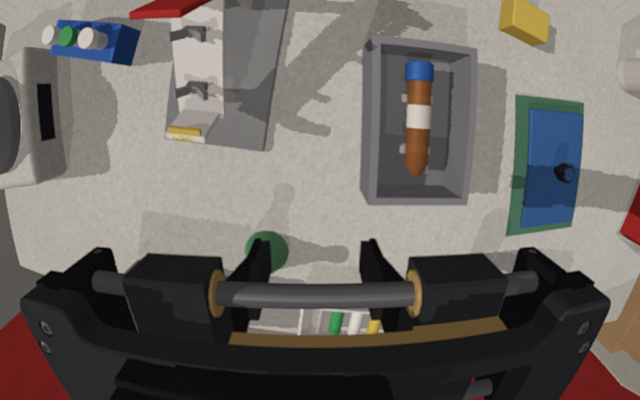

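View pics/t4.png

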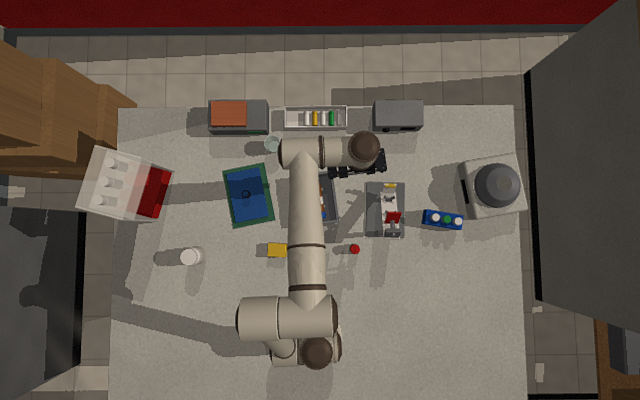

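The wrist view shows the tube from cap (420,70) to tip (416,172), and the lid sitting inside the pad's border. The lip is at (184,133). I'll measure the tube axis and the stand.

```bash
cat > m2.py <<'E'
from h import *
im,d,c=load('w4'); W=wworld(c,d); hsv=cv2.cvtColor(im,cv2.COLOR_BGR2HSV)
v,u=np.mgrid[:400,:640]
reg=(u>385)&(u<455)&(v>52)&(v<185)
tube=reg&((cv2.inRange(hsv,(3,110,60),(20,255,255))>0)|(cv2.inRange(hsv,(100,120,50),(125,255,255))>0)|(cv2.inRange(hsv,(0,0,180),(180,60,255))>0))
n,l,st,_=cv2.connectedComponentsWithStats(tube.astype(np.uint8)); tube=l==1+st[1:,4].argmax()
tube=cv2.morphologyEx(tube.astype(np.uint8),cv2.MORPH_OPEN,np.ones((9,9)))>0
ys=np.where(tube.any(1))[0]; print('rows',ys.min(),ys.max())
mid=[]
for y in range(ys.min()+4,ys.max()-12,4):
    xs=np.where(tube[y])[0]; mid.append([(xs.min()+xs.max())/2,y])
P=plane(c,mid,.048)
m=P.mean(0); U,S,V=np.linalg.svd(P[:,:2]-m[:2]); dr=V[0]*np.sign(-V[0,0]); print('dir yaw',np.degrees(np.arctan2(dr[1],dr[0])),'res',S[1])
T=W[tube]; t=(T[:,:2]-m[:2])@dr; print('t range',np.percentile(t,[.5,99.5]),'zmax',np.percentile(T[:,2],[50,98]))
blue=tube&(cv2.inRange(hsv,(100,120,50),(125,255,255))>0); tb=(W[blue][:,:2]-m[:2])@dr; print('blue t',np.percentile(tb,[1,99]))
tm=np.percentile(t,.5)+.075; print('centre from tip',m[:2]+dr*tm,'from cap edge',m[:2]+dr*(np.percentile(tb,1)-.050))
# lateral centre from depth
nr=np.array([-dr[1],dr[0]]); hi=T[T[:,2]>.06]; print('lateral of top pts',np.median((hi[:,:2]-m[:2])@nr))
# box rim
rim=(u>350)&(u<490)&(v>30)&(v<215)&(W[...,2]>.074)&(W[...,2]<.086)
rc=cv2.minAreaRect((W[rim][:,:2]*1000).astype(np.float32)); print('rim',rc)
# stand
lip=(cv2.inRange(hsv,(20,110,80),(35,255,255))>0)&(u>155)&(u<215)&(v>115)&(v<145)
L=W[lip]; print('lip',len(L),np.median(L,0),np.percentile(L[:,2],[5,95]),cv2.minAreaRect((L[:,:2]*1000).astype(np.float32)))
foot=(W[...,2]>.004)&(W[...,2]<.014)&(u>150)&(u<300)&(v<160)
e=[]
for y in range(20,145,5):
    xs=np.where(foot[y])[0]; e.append([xs.max(),y])
E_=plane(c,e,.01)[:,:2]; 
p=np.polyfit(E_[:,0],E_[:,1],1);print('foot edge yaw',np.degrees(np.arctan(p[0])),'y at x=.54',np.polyval(p,.54),'res',(E_[:,1]-np.polyval(p,E_[:,0])).std(),'end',E_[:,0].max())
lo=[]
for x in range(175,265,8):
    ys=np.where(foot[:,x])[0]; lo.append([x,ys.max()])
G=plane(c,lo,.01)[:,:2];p=np.polyfit(G[:,1],G[:,0],1);print('foot end: slope deg',np.degrees(np.arctan(p[0])),'x at y=-.285',np.polyval(p,-.285),(G[:,0]-np.polyval(p,G[:,1])).std())
E
python3 m2.py
```

```text
rows 61 103
dir yaw -173.5311462739706 res 0.0031987228097603436
t range [-0.04880178  0.01899586] zmax [0.06152968 0.0667554 ]
blue t [-0.01071496  0.01899746]
centre from tip [ 0.46983272 -0.02005328] from cap edge [ 0.55619254 -0.01026137]
lateral of top pts 0.0004111595149390063
rim ((555.7265014648438, -8.264701843261719), (211.00611877441406, 142.10122680664062), 7.291264533996582)
lip 260 [ 0.59699568 -0.28927701  0.11572455] [0.11066186 0.11811007] ((586.0687255859375, -226.3836669921875), (19.98130226135254, 168.40618896484375), 11.44039535522461)
foot edge yaw -2.3104944775828535 y at x=.54 -0.2078651892889648 res 0.0005571841825911559 end 0.6119326267607277
foot end: slope deg 2.185172897450078 x at y=-.285 0.6253038851153191 0.0007257535062116384
```

Request:
play_rows --plan '[[[0,-5,-2,0,0,0],[0,-10,-3,0,0,0],[0,-14.5,-5,0,0,0],[0,-14.5,-5,0,0,0],[0,-14.5,-5,0,0,0]]]'

```text
time_s: 9.75
tcp_pos: [0.6117, -0.287, 0.2857]
ee_rot: [[0.0, -0.127, 0.992], [0.0, 0.992, 0.127], [-1.0, 0.0, 0.0]]
wrist_force: [0.6, 0.9, -1.1]
gripper_width: 0.602
```

```bash
python3 - <<'E'
from h import *
im,d,c=cap('wrist','w5')
cv2.imwrite('pics/w5z.png',cv2.resize(im[0:240,200:440],None,fx=2.5,fy=2.5,interpolation=cv2.INTER_CUBIC))
print(r.sense()['tcp_pos'])
E
sed -i 's/^n,l,st,_=/tube=cv2.morphologyEx(tube.astype(np.uint8),cv2.MORPH_CLOSE,np.ones((13,3)))>0\n&/' m2.py; python3 m2.py | head -8
```

```text
[ 0.6119464  -0.28655097  0.28576795]
rows 61 173
dir yaw -173.16368867197437 res 0.008266159392221124
t range [-0.08222584  0.0644923 ] zmax [0.06086127 0.06632026]
blue t [0.03873082 0.06471202]
centre from tip [ 0.54842327 -0.01094076] from cap edge [ 0.55243786 -0.01045947]
lateral of top pts 0.0003773507803624664
rim ((555.7265014648438, -8.264701843261719), (211.00611877441406, 142.10122680664062), 7.291264533996582)
lip 260 [ 0.59699568 -0.28927701  0.11572455] [0.11066186 0.11811007] ((586.0687255859375, -226.3836669921875), (19.98130226135254, 168.40618896484375), 11.44039535522461)
```

View pics/w5z.png

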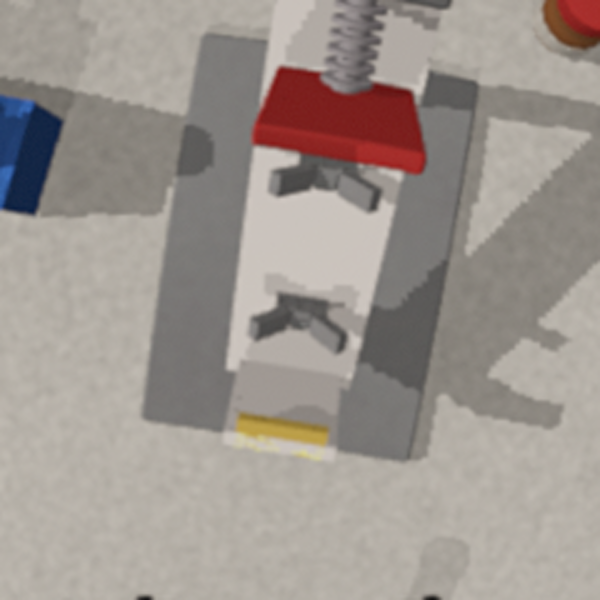

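The close view, in zoomed coordinates, shows the gate's top edge from (255,138) to (424,168). The lip band runs from (237,425) to (328,440), and the saddles are at (325,185) and (300,325). I'll get the cradle frame from rays cast at known heights.

```bash
cat > m3.py <<'E'
from h import *
im,d,c=load('w5'); W=wworld(c,d); hsv=cv2.cvtColor(im,cv2.COLOR_BGR2HSV)
v,u=np.mgrid[:400,:640]
a=np.radians(177.75); h=np.array([np.cos(a),np.sin(a)]); lat=np.array([-h[1],h[0]]) # uphill horiz
def fr(P): return np.c_[P[:,:2]@h,P[:,:2]@lat]
g=(cv2.inRange(hsv,(0,150,60),(8,255,255))>0)&(u>290)&(u<380)&(v<80)
# lower boundary per column
b=[[x,np.where(g[:,x])[0].max()+.5] for x in range(306,368,4)]
F=fr(plane(c,b,.2154)); p=np.polyfit(F[:,1],F[:,0],1); print('gate face top edge: uphill',F[:,0].mean(),'slope deg',np.degrees(np.arctan(p[0])),'std',(F[:,0]-np.polyval(p,F[:,1])).std())
P=W[g]; Q=fr(P); s=P[:,2]>.212; print('gate depth: lat range',np.percentile(Q[:,1],[1,99]),'mid',np.percentile(Q[:,1],[1,99]).mean(),'zmax',P[:,2].max(),'up min for z>.21',np.percentile(Q[s,0],[2,50]))
br=g&(hsv[...,2]>150)
print('origin along h from gate',F[:,0].mean()-.03325)
y=(cv2.inRange(hsv,(20,110,80),(35,255,255))>0)&(u>285)&(u<340)&(v>155)&(v<190)
n,l,st,_=cv2.connectedComponentsWithStats(y.astype(np.uint8)); y=l==1+st[1:,4].argmax()
P=W[y];Q=fr(P);print('lip',len(P),'z',np.percentile(P[:,2],[5,50,95]),'h',np.percentile(Q[:,0],[2,50,98]),'lat',np.percentile(Q[:,1],[1,99]))
top=[[x,np.where(y[:,x])[0].min()] for x in range(297,330,4)]; bot=[[x,np.where(y[:,x])[0].max()+.5] for x in range(297,330,4)]
T=fr(plane(c,top,.1145));B=fr(plane(c,bot,.1188)); print('lip lower edge(x-67,z15) h',T[:,0].mean(),'-> orig',T[:,0].mean()+.058+.0075,'upper edge h',B[:,0].mean(),'-> orig',B[:,0].mean()+.068)
p=np.polyfit(T[:,1],T[:,0],1);print('slope',np.degrees(np.arctan(p[0])))
# white deck edges and saddles : cloud in cradle-ish frame: deck
deck=(u>285)&(u<370)&(v>60)&(v<165)&(W[...,2]>.04)&(W[...,2]<.2)&~g
Q=fr(W[deck]);z=W[deck][:,2]
for hh in np.arange(-.60,-.48,.01):
    m=(Q[:,0]>hh-.003)&(Q[:,0]<hh+.003)
    if m.sum()>20: print(round(hh,3),'lat',np.percentile(Q[m,1],[2,98]).round(4),np.percentile(Q[m,1],[2,98]).mean().round(4),'z',np.percentile(z[m],[5,50,98]).round(4))
E
python3 m3.py
```

```text
gate face top edge: uphill -0.5030273296952932 slope deg 0.10552621993593077 std 0.00034986863117932347
gate depth: lat range [0.24269569 0.29098972] mid 0.26684270318177755 zmax 0.4468457101234305 up min for z>.21 [-0.50331787 -0.49918416]
origin along h from gate -0.5362773296952932
lip 265 z [0.11401872 0.11607247 0.11798557] h [-0.61172599 -0.60711117 -0.60350362] lat [0.24757004 0.28560898]
lip lower edge(x-67,z15) h -0.6038949871848291 -> orig -0.5383949871848291 upper edge h -0.6107554884312724 -> orig -0.5427554884312724
slope 0.6980988144124177
-0.6 lat [0.2439 0.2907] 0.2673 z [0.0872 0.0916 0.0976]
-0.59 lat [0.2372 0.2954] 0.2663 z [0.0648 0.0742 0.0807]
-0.58 lat [0.2368 0.2966] 0.2667 z [0.0683 0.0705 0.073 ]
-0.57 lat [0.2368 0.2973] 0.2671 z [0.0743 0.0769 0.1102]
-0.56 lat [0.2375 0.2953] 0.2664 z [0.0803 0.0994 0.1106]
-0.55 lat [0.2367 0.2959] 0.2663 z [0.0858 0.0884 0.0942]
-0.54 lat [0.2368 0.2964] 0.2666 z [0.0914 0.0933 0.0959]
-0.53 lat [0.2371 0.2969] 0.267 z [0.0971 0.099  0.1015]
-0.52 lat [0.2371 0.2962] 0.2667 z [0.1029 0.105  0.1077]
-0.51 lat [0.2378 0.2962] 0.267 z [0.1085 0.111  0.1445]
-0.5 lat [0.2369 0.2967] 0.2668 z [0.1151 0.1358 0.1465]
-0.49 lat [0.237  0.2941] 0.2655 z [0.12   0.1222 0.1301]
```

```bash
python3 - <<'E'
from h import *
print(delta([.5575,-.0085,.15],down(97.3)))
E
```

```text
[ 1.3579e+01  2.8271e+01 -1.8590e+00  3.0000e-03  3.0000e-03 -1.0000e-03]
```

Request:
play_rows --plan '[[[0,6,0,0,0,0],[1,12,-0.5,0,0,0],[4,18,-1,0,0,0],[8,23,-1.5,0,0,0],[11,28,-1.9,0,0,0]]]'

```text
time_s: 10.42
tcp_pos: [0.557, -0.0113, 0.1761]
ee_rot: [[0.001, -0.128, 0.992], [0.0, 0.992, 0.128], [-1.0, 0.0, 0.001]]
wrist_force: [0.2, 1.1, -0.4]
gripper_width: 0.595
```

Request:
play_rows --plan '[[[1,0.3,0,0,0,0],[1,0.3,0,0,0,0],[1,0.3,0,0,0,0]]]'

```text
time_s: 10.8
tcp_pos: [0.5585, -0.0116, 0.1678]
ee_rot: [[0.002, -0.126, 0.992], [0.0, 0.992, 0.126], [-1.0, -0.0, 0.002]]
wrist_force: [-0.9, -0.9, -0.7]
gripper_width: 0.597
```

```bash
python3 - <<'E'
from h import *
print(delta([.5575,-.0085,.029],down(97.3)))
cap('wrist','w6')
E
```

```text
[ 1.388e+01  3.240e-01 -9.000e-02 -6.000e-03  1.300e-02  1.000e-03]
```

View pics/w6.png

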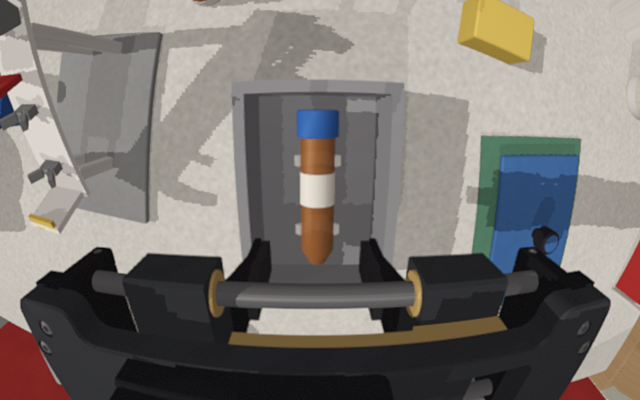

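The tube's cap is at (318,124), its tip at (318,262), and it lies centred in the box. I'll do one quick refinement of its position.

```bash
python3 - <<'E'
from h import *
im,d,c=load('w6'); W=wworld(c,d); hsv=cv2.cvtColor(im,cv2.COLOR_BGR2HSV)
v,u=np.mgrid[:400,:640]
blue=(cv2.inRange(hsv,(100,120,50),(125,255,255))>0)&(u>290)&(u<345)&(v>100)&(v<145)
o=(cv2.inRange(hsv,(3,110,60),(20,255,255))>0)&(u>290)&(u<345)&(v>130)&(v<270)
box=np.array([.5557,-.0083]); a=np.radians(187.3); dr=np.array([np.cos(a),np.sin(a)]); n=np.array([-dr[1],dr[0]])
for k,m in(('blue',blue),('amber',o)):
    P=W[m&(W[...,2]>.05)]; t=(P[:,:2]-box)@dr; s=(P[:,:2]-box)@n
    print(k,len(P),'t',np.percentile(t,[1,99]).round(4),'lat',np.percentile(s,[1,50,99]).round(4),'z',np.percentile(P[:,2],[50,99]).round(4))
    rows=np.where(m.any(1))[0]
    mid=np.array([[np.where(m[y])[0][[0,-1]].mean(),y] for y in range(rows.min()+4,rows.max()-4,6)])
    Q=plane(c,mid,.048); print('  axis lat',(((Q[:,:2]-box)@n)*1000).round(1), ((Q[:,:2]-box)@dr*1000).round(0))
E
```

```text
blue 1128 t [0.0566 0.0799] lat [-0.0173  0.0004  0.018 ] z [0.0636 0.0669]
  axis lat [0.2 0.3 0.3 0.3] [76. 71. 65. 60.]
amber 2686 t [-0.0661  0.0539] lat [-0.014   0.0004  0.0148] z [0.0608 0.064 ]Traceback (most recent call last):
  File "<stdin>", line 11, in <module>
IndexError: index 0 is out of bounds for axis 0 with size 0
```

Request:
play_rows --plan '[[[3,0.3,-0.2,0,0,0],[6,0.3,-0.2,0,0,0],[9,0.3,-0.2,0,0,0],[10,0.3,-0.2,0,0,0],[10,0.3,-0.2,0,0,0]]]'

```text
time_s: 11.48
tcp_pos: [0.5556, -0.0093, 0.0669]
ee_rot: [[0.0, -0.125, 0.992], [-0.0, 0.992, 0.125], [-1.0, -0.0, 0.0]]
wrist_force: [0.1, 0.6, -0.0]
gripper_width: 0.598
```

```bash
python3 - <<'E'
from h import *
print(delta([.556,-.0083,.029],down(97.3)))
E
```

```text
[ 3.79e+00  9.20e-02  5.40e-02 -1.00e-02  1.00e-03  1.00e-03]
```

Request:
play_rows --plan '[[[1.5,0.1,0,0,0,0],[3,0.1,0,0,0,0],[3.8,0.1,0,0,0,0],[3.8,0.1,0,0,0,0],[3.8,0.1,0,0,0,0]]]'

```text
time_s: 12.1
tcp_pos: [0.5553, -0.0076, 0.0289]
ee_rot: [[0.001, -0.126, 0.992], [0.0, 0.992, 0.126], [-1.0, -0.0, 0.001]]
wrist_force: [0.3, -0.3, 0.5]
gripper_width: 0.602
```

Request:
play_rows --plan '[[[0,0,0,0,0,0],[0,0,0,0,0,0],[0,0,0,0,0,0],[0,0,0,0,0,0]]]' --hand 0

```text
time_s: 12.6
tcp_pos: [0.5554, -0.0093, 0.0295]
ee_rot: [[0.0, -0.127, 0.992], [-0.002, 0.992, 0.127], [-1.0, -0.002, 0.0]]
wrist_force: [0.5, -7.1, 3.1]
gripper_width: 0.359
```

Request:
play_rows --plan '[[[-1,0,0,0,0,0],[-4,0,0,0,0,0],[-9,0,0,0,0,0],[-15,0,0,0,0,0],[-21,0,0,0,0,0]]]'

```text
time_s: 13.22
tcp_pos: [0.5544, -0.0075, 0.2407]
ee_rot: [[-0.0, -0.126, 0.992], [0.001, 0.992, 0.126], [-1.0, 0.001, -0.0]]
wrist_force: [1.4, 0.9, -2.2]
gripper_width: 0.359
```

Request:
play_rows --plan '[[[-3,0,0,0,0,0],[-6,0,0,0,0,0],[-6,0,0,0,0,0],[-6,0,0,0,0,0]]]'

```text
time_s: 13.72
tcp_pos: [0.5541, -0.0075, 0.2973]
ee_rot: [[-0.002, -0.126, 0.992], [0.001, 0.992, 0.126], [-1.0, 0.001, -0.002]]
wrist_force: [-0.5, 0.2, -1.3]
gripper_width: 0.358
```

```bash
cat >> h.py <<'E'
A=np.radians(177.75); H=np.array([np.cos(A),np.sin(A),0]); Z=np.array([0,0,1.])
CX=H*np.cos(np.pi/6)+Z*.5; CZ=-H*.5+Z*np.cos(np.pi/6); CY=np.cross(CZ,CX); C=np.stack([CX,CY,CZ],1)
CO=np.array([.5261,-.2876,.135])
RC=np.stack([-CZ,-CY,-CX],1)
E
python3 - <<'E'
from h import *
im,d,c=cap('wrist','w7'); s=r.sense(); print(s['tcp_pos'],s['wrist_force'],np.linalg.det(C),np.linalg.det(RC))
W=wworld(c,d); hsv=cv2.cvtColor(im,cv2.COLOR_BGR2HSV)
v,u=np.mgrid[:400,:640]
blue=(cv2.inRange(hsv,(100,120,50),(125,255,255))>0)&(u>270)&(u<370)&(v>40)&(v<250)
T=(W-s['tcp_pos'])@s['ee_rot']; P=T[blue&(np.abs(T[...,0])<.06)]
print(len(P),'tool x',np.percentile(P[:,0],[2,50,98]),'y',np.percentile(P[:,1],[1,50,99]),'z',np.percentile(P[:,2],[1,99]))
E
```

```text
[ 0.55406824 -0.00760659  0.29690034] [ 0.86370517  1.22960531 -2.22522357] 1.0 1.0000000000000002
4642 tool x [-0.03726132 -0.03450004 -0.02256886] y [-0.0164028   0.00151911  0.01901062] z [-0.07984424 -0.05594128]
```

View pics/w7.png

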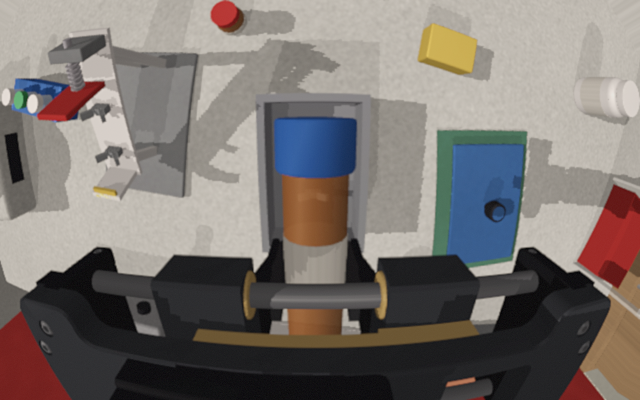

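The cap end is at tool z = −80 mm, so the tube centre is at −5 mm, as planned, and its height agrees. Now to the pre-insert pose.

```bash
cat >> h.py <<'E'
def tubep(x,z,y=0,off=(-.019,0,-.0052)): return CO+C@np.array([x,y,z])-RC@np.array(off)
E
python3 - <<'E'
from h import *
p=tubep(-.012,.09); print(p, delta(p,RC)); print(delta(p+[0,.12,.06],RC))
E
```

```text
[ 0.57645678 -0.28957852  0.1878878 ] [ 10.893 -28.26   -1.295   0.927   2.974   0.247]
[  4.893 -16.352   0.197   0.927   2.974   0.247]
```

Request:
play_rows --plan '[[[-1,-4,0,0.2,0.7,0.05],[0,-9,0,0.4,1.4,0.1],[1,-14,0,0.6,2.1,0.17],[3,-19,-0.5,0.8,2.7,0.22],[5,-24,-1,0.93,2.97,0.25]]]'

```text
time_s: 14.4
tcp_pos: [0.5756, -0.2483, 0.2446]
ee_rot: [[-0.501, 0.04, 0.864], [0.022, 0.999, -0.034], [-0.865, 0.002, -0.502]]
wrist_force: [1.5, -0.2, -1.2]
gripper_width: 0.359
```

Request:
play_rows --plan '[[[0,0,0,0,0,0],[0,0,0,0,0,0]]]'

```text
time_s: 14.65
tcp_pos: [0.5752, -0.2471, 0.2473]
ee_rot: [[-0.498, 0.04, 0.866], [0.021, 0.999, -0.034], [-0.867, 0.001, -0.498]]
wrist_force: [0.2, -0.8, -0.7]
gripper_width: 0.357
```

```bash
python3 - <<'E'
from h import *
p=tubep(-.012,.09); s=r.sense(); print(s['joints'].round(1), delta(p,RC))
E
```

```text
[  -7.2   37.4   23.3    2.5 -105.6  -85. ] [ 5.002e+00 -4.245e+00  3.213e+00 -2.000e-03  1.100e-02 -6.000e-03]
```

Request:
play_rows --plan '[[[1,-2,1.5,0,0,0],[3,-4.2,3.2,0,0,0],[5,-4.24,3.2,0,0,0],[5,-4.24,3.2,0,0,0],[5,-4.24,3.2,0,0,0]]]'

```text
time_s: 15.28
tcp_pos: [0.5775, -0.2893, 0.1907]
ee_rot: [[-0.494, 0.038, 0.869], [0.019, 0.999, -0.034], [-0.869, -0.0, -0.494]]
wrist_force: [-0.4, -0.1, -1.9]
gripper_width: 0.362
```

```bash
python3 - <<'E'
from h import *
s=r.sense(); print(delta(tubep(-.012,.09),RC)); print(delta(tubep(-.012,.042),RC))
im,d,c=cap('wrist','w8'); cap('scene','s8')
E
```

```text
[ 0.296 -0.03   0.049  0.003  0.038  0.005]
[ 5.096e+00 -2.700e-02  1.700e-02  3.000e-03  3.800e-02  5.000e-03]
```

View pics/w8.png

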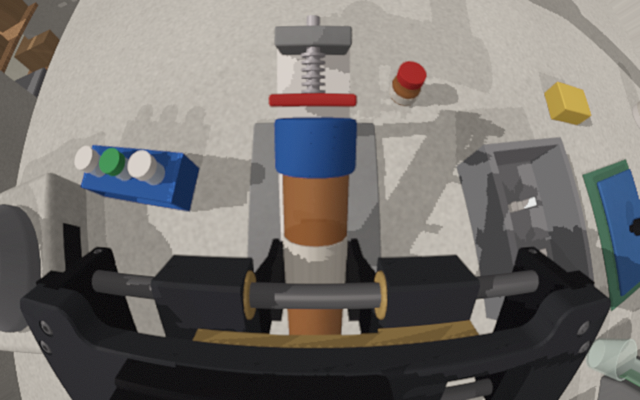

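View pics/s8.png

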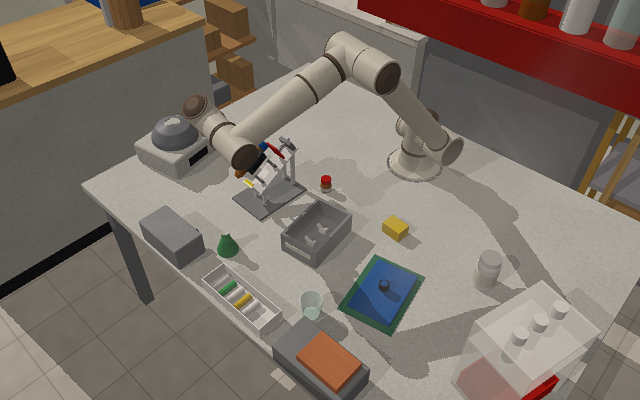

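The gate's red edge is at (269–356, 100), just uphill of the cap, which is centred at (315,147). I'll compare the gate and cap directly in the tool frame.

```bash
cat > rel.py <<'E'
from h import *
import sys
def rel(name,s=None):
    im,d,c=load(name); s=s or r.sense()
    W=wworld(c,d); T=(W-s['tcp_pos'])@s['ee_rot']; K=(W-CO)@C
    hsv=cv2.cvtColor(im,cv2.COLOR_BGR2HSV); v,u=np.mgrid[:400,:640]
    b=(cv2.inRange(hsv,(100,120,50),(125,255,255))>0)&(u>260)&(u<370)&(v<250)&(np.abs(T[...,0])<.06)
    g=(cv2.inRange(hsv,(0,150,60),(8,255,255))>0)&(u>250)&(u<370)&(v<250)
    for k,m in(('cap',b),('gate',g)):
        if m.sum()<20: print(k,'none'); continue
        P=T[m];Q=K[m]; print(k,m.sum(),'tool y',np.percentile(P[:,1],[1,99]).round(4),np.percentile(P[:,1],[1,99]).mean().round(4),'z',np.percentile(P[:,2],[1,50,99]).round(4),'x',np.percentile(P[:,0],[1,99]).round(4),'cradle x',np.percentile(Q[:,0],[1,99]).round(4),'y',np.percentile(Q[:,1],[1,99]).mean().round(4),'z',np.percentile(Q[:,2],[1,99]).round(4))
if __name__=='__main__': rel(sys.argv[1])
E
python3 rel.py w8
```

```text
cap 4569 tool y [-0.0162  0.0186] 0.0012 z [-0.0791 -0.0678 -0.0555] x [-0.0369 -0.0223] cradle x [0.039  0.0626] y -0.0016 z [0.096  0.1105]
gate 1007 tool y [-0.0244  0.0241] -0.0001 z [-0.0922 -0.0888 -0.0855] x [0.0196 0.0228] cradle x [0.0686 0.0753] y -0.0002 z [0.0506 0.0539]
```

Request:
play_rows --plan '[[[1.5,-0.08,0,0,0,0],[3,-0.08,0,0,0,0],[4.2,-0.08,0,0,0,0],[4.8,-0.08,0,0,0,0],[4.8,-0.08,0,0,0,0]]]'

```text
time_s: 16.0
tcp_pos: [0.5528, -0.2894, 0.1478]
ee_rot: [[-0.496, 0.04, 0.867], [0.02, 0.999, -0.034], [-0.868, 0.0, -0.497]]
wrist_force: [-0.5, 0.1, -1.2]
gripper_width: 0.355
```

```bash
python3 - <<'E'
from h import *
print(delta(tubep(-.012,.042,.0008),RC)); print(delta(tubep(.011,.042,.0008),RC))
im,d,c=cap('wrist','w9')
import rel; rel.rel('w9')
E
```

```text
[ 0.142 -0.009  0.042 -0.001  0.022 -0.003]
[ 1.330e-01 -1.000e-02 -2.258e+00 -1.000e-03  2.200e-02 -3.000e-03]
cap 4529 tool y [-0.0158  0.0186] 0.0014 z [-0.0792 -0.0678 -0.0556] x [-0.0366 -0.0228] cradle x [0.0388 0.0624] y -0.0006 z [0.0472 0.0611]
gate 1914 tool y [-0.0236  0.024 ] 0.0002 z [-0.0922 -0.0885 -0.085 ] x [-0.0297 -0.0262] cradle x [0.0682 0.0754] y 0.0005 z [0.0506 0.0541]
```

Request:
play_rows --plan '[[[0.1,-0.05,-0.5,0,0,0],[0.1,-0.05,-1.1,0,0,0],[0.1,-0.05,-1.7,0,0,0],[0.1,-0.05,-2.3,0,0,0],[0.1,-0.05,-2.3,0,0,0]]]'

```text
time_s: 16.68
tcp_pos: [0.5325, -0.2891, 0.1586]
ee_rot: [[-0.495, 0.04, 0.868], [0.02, 0.999, -0.034], [-0.869, 0.0, -0.495]]
wrist_force: [2.7, -0.6, -3.8]
gripper_width: 0.356
```

```bash
python3 - <<'E'
from h import *
s=r.sense(); print('force cradle',C.T@s['wrist_force']); print(delta(tubep(.011,.042,.0013),RC));print(delta(tubep(.011,.0,.0013),RC))
im,d,c=cap('wrist','w10'); cap('scene','s10')
import rel; rel.rel('w10')
E
```

```text
force cradle [-4.27444403  0.50604519 -1.93129118]
[ 0.068 -0.008  0.037 -0.001  0.034 -0.003]
[ 4.268e+00 -1.100e-02  1.300e-02 -1.000e-03  3.400e-02 -3.000e-03]
cap 4499 tool y [-0.016   0.0184] 0.0012 z [-0.0793 -0.0679 -0.0558] x [-0.0373 -0.0235] cradle x [0.0618 0.0854] y -0.0 z [0.0465 0.0603]
gate 1812 tool y [-0.0232  0.024 ] 0.0004 z [-0.087  -0.0837 -0.0803] x [-0.0311 -0.0277] cradle x [0.0864 0.0931] y 0.0008 z [0.0507 0.054 ]
```

View pics/w10.png

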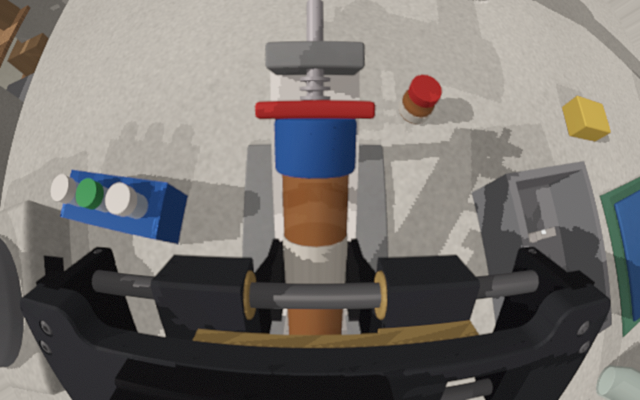

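The gate is pushed back about 17 mm and the cap has not slipped in the grip. I'll go 2 mm further for lip clearance, then lower.

Request:
play_rows --plan '[[[0,0,-0.2,0,0.02,0],[0.5,0,-0.2,0,0.03,0],[1.2,0,-0.2,0,0.03,0],[1.9,0,-0.2,0,0.03,0],[2.4,0,-0.2,0,0.03,0]]]'

```text
time_s: 17.4
tcp_pos: [0.5183, -0.2885, 0.1379]
ee_rot: [[-0.501, 0.04, 0.864], [0.02, 0.999, -0.034], [-0.865, 0.001, -0.502]]
wrist_force: [4.4, -0.4, -2.6]
gripper_width: 0.355
```

```bash
python3 - <<'E'
from h import *
s=r.sense(); print('force cradle',C.T@s['wrist_force']); print(delta(tubep(.013,.0,.0013),RC))
im,d,c=cap('wrist','w11'); cap('scene','s11')
import rel; rel.rel('w11')
E
```

```text
force cradle [-5.10007148  0.26368552 -0.01811999]
[ 1.761e+00 -1.500e-02  3.900e-02 -1.000e-03 -1.000e-02 -4.000e-03]
cap 4394 tool y [-0.016   0.0184] 0.0012 z [-0.0782 -0.0671 -0.0553] x [-0.0375 -0.0238] cradle x [0.0635 0.0864] y -0.0001 z [0.0225 0.0362]
gate 2410 tool y [-0.0206  0.0196] -0.0005 z [-0.0868 -0.0834 -0.0799] x [-0.0553 -0.052 ] cradle x [0.0881 0.095 ] y 0.0016 z [0.0506 0.054 ]
```

Request:
play_rows --plan '[[[0.5,0,0,0,0,0],[1.0,0,0,0,0,0],[1.4,0,0,0,0,0],[1.5,0,0,0,0,0],[1.5,0,0,0,0,0]]]'

```text
time_s: 18.12
tcp_pos: [0.5112, -0.2882, 0.1254]
ee_rot: [[-0.501, 0.04, 0.865], [0.02, 0.999, -0.034], [-0.865, 0.001, -0.501]]
wrist_force: [4.2, 0.3, -2.9]
gripper_width: 0.353
```

```bash
python3 - <<'E'
from h import *
s=r.sense(); print('force cradle',C.T@s['wrist_force']); print(delta(tubep(.013,.0,.0013),RC))
im,d,c=cap('wrist','w12'); cap('scene','s12')
import rel; rel.rel('w12')
im,d,c=load('s12'); cv2.imwrite('pics/s12z.png',cv2.resize(im[110:230,200:330],None,fx=4.5,fy=4.5,interpolation=cv2.INTER_CUBIC))
E
```

```text
force cradle [-5.04155097 -0.42507839 -0.43904361]
[ 0.32  -0.017  0.03  -0.001 -0.007 -0.005]
cap 4218 tool y [-0.0159  0.0185] 0.0013 z [-0.0775 -0.0668 -0.0554] x [-0.0371 -0.0234] cradle x [0.0635 0.0855] y -0.0002 z [0.0077 0.0215]
gate 2805 tool y [-0.0176  0.0173] -0.0002 z [-0.0869 -0.0834 -0.08  ] x [-0.0698 -0.0664] cradle x [0.088  0.0949] y 0.0013 z [0.0507 0.0541]
```

View pics/s12z.png

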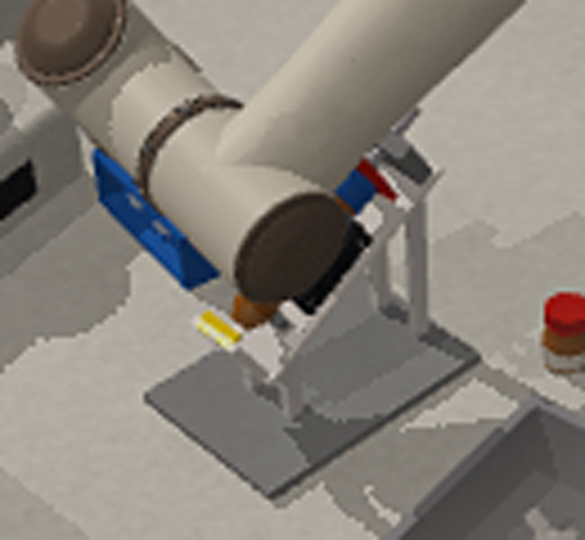

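The scene zoom shows the amber tip at (250,305), just uphill of the lip at (218,325). I'll do the last 3 mm with force feedback.

Request:
play_rows --plan '[[[0.1,0,0,0,0,0],[0.2,0,0,0,0,0],[0.2,0,0,0,0,0]]]'

```text
time_s: 18.6
tcp_pos: [0.5102, -0.2882, 0.1237]
ee_rot: [[-0.501, 0.04, 0.865], [0.02, 0.999, -0.034], [-0.865, 0.0, -0.501]]
wrist_force: [4.8, 0.2, -2.6]
gripper_width: 0.356
```

Request:
play_rows --plan '[[[0.1,0,0,0,0,0],[0.15,0,0,0,0,0],[0.15,0,0,0,0,0]]]'

```text
time_s: 18.98
tcp_pos: [0.5101, -0.2882, 0.1234]
ee_rot: [[-0.499, 0.039, 0.866], [0.019, 0.999, -0.034], [-0.866, -0.0, -0.5]]
wrist_force: [5.0, 0.7, 0.6]
gripper_width: 0.357
```

```bash
python3 - <<'E'
from h import *
s=r.sense(); print('force cradle',C.T@s['wrist_force']); print(delta(tubep(.013,.0,.0013),RC))
E
```

```text
force cradle [-4.04526304 -0.87953138  3.01123623]
[ 0.093 -0.006  0.024  0.     0.002  0.002]
```

It is seated: the normal force is +3 N. Keeping hold, I'll ease it downhill under the lip, then let the gate take it the rest of the way.

Request:
play_rows --plan '[[[0,0,0.3,0,0,0],[0,0,0.6,0,0,0],[0,0,0.9,0,0,0],[0,0,0.9,0,0,0],[0,0,0.9,0,0,0]]]'

```text
time_s: 19.6
tcp_pos: [0.5168, -0.2885, 0.1193]
ee_rot: [[-0.502, 0.039, 0.864], [0.02, 0.999, -0.034], [-0.865, -0.0, -0.502]]
wrist_force: [2.8, 1.9, 4.6]
gripper_width: 0.355
```

```bash
python3 - <<'E'
from h import *
s=r.sense(); print('force cradle',C.T@s['wrist_force'],s['moment']); print(delta(tubep(.0,.0,.0013),RC))
im,d,c=cap('wrist','w13'); cap('scene','s13')
import rel; rel.rel('w13')
im,d,c=load('s13'); cv2.imwrite('pics/s13z.png',cv2.resize(im[110:230,200:330],None,fx=4.5,fy=4.5,interpolation=cv2.INTER_CUBIC))
E
```

```text
force cradle [-0.03677871 -2.04414551  5.38982658] [ 0.47974397 -1.02176687 -0.27581566]
[ 0.078 -0.007  0.534 -0.    -0.017  0.   ]
cap 4193 tool y [-0.016   0.0185] 0.0013 z [-0.0775 -0.0667 -0.0555] x [-0.0371 -0.0234] cradle x [0.0555 0.0775] y -0.0001 z [0.0054 0.019 ]
gate 2899 tool y [-0.0171  0.0169] -0.0001 z [-0.0871 -0.0836 -0.08  ] x [-0.0719 -0.0685] cradle x [0.08   0.0871] y 0.0013 z [0.0505 0.054 ]
```

View pics/s13z.png

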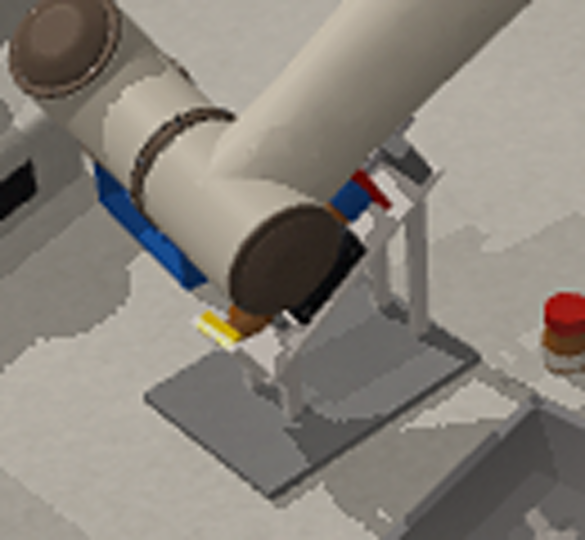

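The tip is entering under the lip, with the gate slide at about 11 mm. Release now.

Request:
play_rows --plan '[[[0,0,0,0,0,0],[0,0,0,0,0,0],[0,0,0,0,0,0],[0,0,0,0,0,0]]]' --hand 0.55

```text
time_s: 20.2
tcp_pos: [0.5167, -0.2885, 0.1176]
ee_rot: [[-0.502, 0.04, 0.864], [0.021, 0.999, -0.034], [-0.865, 0.001, -0.502]]
wrist_force: [0.4, -0.6, 0.1]
gripper_width: 0.547
```

```bash
python3 - <<'E'
from h import *
s=r.sense(); print('force cradle',C.T@s['wrist_force'],s['moment'],s['gripper_width'])
im,d,c=cap('wrist','w14'); cap('scene','s14')
import rel; rel.rel('w14')
E
```

```text
force cradle [-0.27197951  0.63148965  0.30083057] [-0.05386387 -1.12307587 -0.0028316 ] 0.5470375046698037
cap 3839 tool y [-0.016   0.0185] 0.0013 z [-0.0712 -0.0614 -0.051 ] x [-0.0386 -0.0247] cradle x [0.0502 0.0703] y -0.0 z [0.0053 0.0192]
gate 2990 tool y [-0.017   0.0166] -0.0002 z [-0.0827 -0.0791 -0.0755] x [-0.0733 -0.0696] cradle x [0.0746 0.0818] y 0.0014 z [0.0503 0.0539]
```

View pics/w14.png

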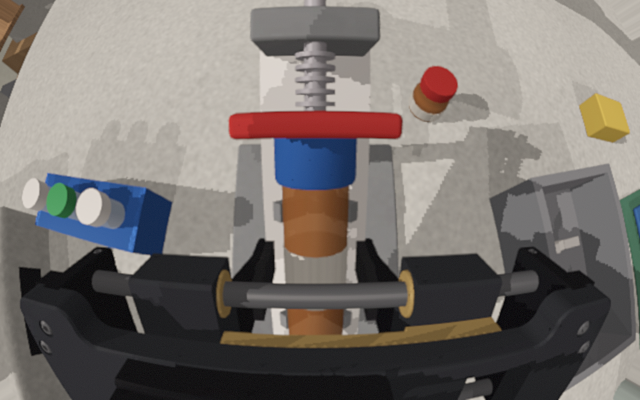

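The gate pushed the tube home: its face is at cradle x ≈ 75 mm and the cap's lower edge is at 50 mm, both as specified. I'll retract straight out along the tool axis.

Request:
play_rows --plan '[[[-1.5,0,0,0,0,0],[-4,0,0,0,0,0],[-8,0,0,0,0,0],[-13,0,0,0,0,0],[-18,0,0,0,0,0]]]'

```text
time_s: 20.92
tcp_pos: [0.6081, -0.2921, 0.2765]
ee_rot: [[-0.499, 0.04, 0.865], [0.02, 0.999, -0.034], [-0.866, -0.0, -0.5]]
wrist_force: [1.2, -0.8, -0.9]
gripper_width: 0.553
```

Request:
play_rows --plan '[[[-1,0,0,0,0,0],[-1,0,0,0,0,0]]]'

```text
time_s: 21.18
tcp_pos: [0.6131, -0.2922, 0.2834]
ee_rot: [[-0.498, 0.039, 0.866], [0.02, 0.999, -0.034], [-0.867, -0.0, -0.499]]
wrist_force: [-0.1, -0.2, -0.9]
gripper_width: 0.552
```

```bash
python3 - <<'E'
from h import *
s=r.sense(); print(s['tcp_pos'],s['wrist_force'])
im,d,c=cap('wrist','w15'); cap('scene','s15'); cap('top','t15')
W=wworld(c,d);K=(W-CO)@C; hsv=cv2.cvtColor(im,cv2.COLOR_BGR2HSV); v,u=np.mgrid[:400,:640]
near=(np.abs(K[...,1])<.04)&(np.abs(K[...,0])<.13)&(np.abs(K[...,2])<.07)
for k,m in(('cap',cv2.inRange(hsv,(100,120,50),(125,255,255))>0),('gate',cv2.inRange(hsv,(0,150,60),(3,255,255))>0),('amber',cv2.inRange(hsv,(4,110,60),(20,255,255))>0),('lip',cv2.inRange(hsv,(21,110,80),(35,255,255))>0)):
    Q=K[m&near]; 
    if len(Q)>10: print(k,len(Q),[np.percentile(Q[:,i],[1,99]).round(4).tolist() for i in range(3)])
E
```

```text
[ 0.61313474 -0.29220582  0.28343142] [-0.06368195 -0.24704828 -0.85628077]
cap 708 [[0.0504, 0.0722], [-0.0172, 0.0163], [0.0069, 0.0193]]
gate 343 [[0.0752, 0.0814], [-0.0246, 0.0237], [0.051, 0.0541]]
amber 1882 [[-0.0683, 0.048], [-0.0142, 0.0141], [0.0054, 0.0165]]
lip 272 [[-0.082, -0.067], [-0.0195, 0.0188], [0.0163, 0.021]]
```

View pics/w15.png

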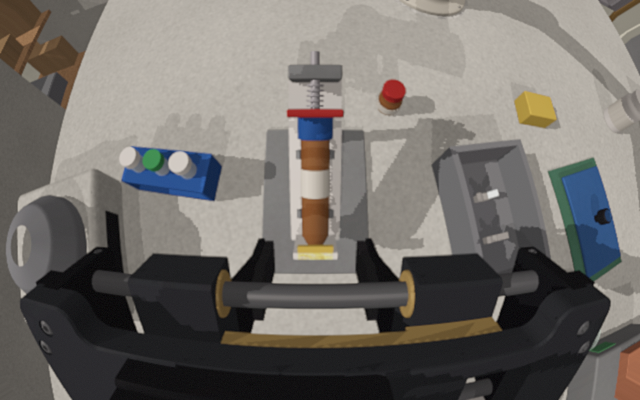

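View pics/t15.png

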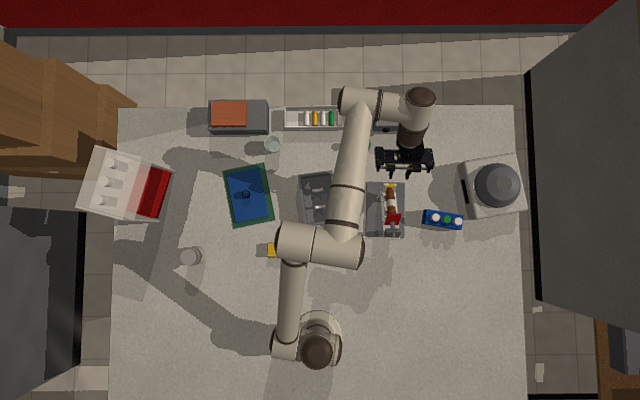

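View pics/s15.png

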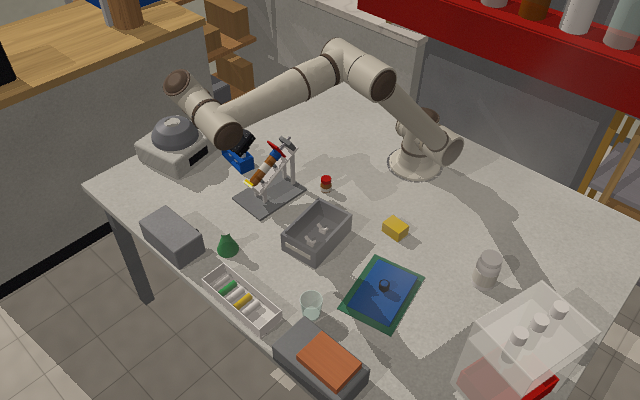

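The tube lies on the cradle axis with its tip under the lip at wrist (315,247), and the gate is held open by the cap at (315,113). In the top view the lid is flat inside the pad at (248,195), and the bystanders have not moved. Handing in.

```bash
python3 -c "
from station import r
print(r.finish_job())"
```

```text
the job is handed in; nothing more can be done
None
```

The lid is on the green pad and the tube is loaded in the slanted stand. I handed the job in at about 21 s of the 69 s allowed.

- **Lid:** I lifted it by the knob, turned it to match the pad and set it down. The last top and scene views show it flat, knob up, inside the pad's border.
- **Tube:** I held it level with the slope and used the cap to push the gate back about 19 mm. I lowered it into the saddles until I felt about 3 N of contact, then eased it about 8 mm downhill while still holding it. On letting go, the gate pushed it the last 5 mm home.
- **Last checks:**
  - The cap's lower edge is at cradle x = 50 mm (expected 50).
  - The gate face is at 75 mm (expected 75).
  - The tube's visible part runs to x = −68 mm, where it goes under the lip (−82 to −67 mm).
  - The gripper is clear, and no bystander shows any sign of having moved.
- **Disagreement:** The overhead and scene cameras put the stand about 1–4 mm to one side of where the wrist camera did. I used the wrist view and shifted about 1.3 mm to line the cap up with the gate, and the tube seated on the axis.

No check failed. `finish_job` reports no verdict, so the result rests on these measurements and pictures.

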